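Lock a drill chuck into its taper sleeve

TASK

Take the drill chuck out of the wooden rack, stand its tapered shank in the bore of the taper sleeve and let go; it will stand a little proud. Then tap down on the chuck's nose from above with the closed gripper until the taper locks fully home and a firm tap of 15 to 20 N no longer moves it, never pressing harder than 25 N. Lift the pair by the chuck alone, the sleeve held by the taper, stand it upright near the middle of the shallow tray and let go; leave the lathe centre in the rack.

Things in the scene. Friction and masses are not known exactly. Their poses are not given: they have to be found in the camera images.
- rack: Wooden block rack, 70 x 170 x 72 mm high, fixed, at a varying place and yaw. Origin: centre of its underside; y runs along its length. Two 30 mm holes, 68 mm deep, 45 mm either side of the middle along y; the drill chuck hangs in one, a pointed lathe centre (bystander, cone point up, stands 42 mm proud of the rack) in the other; which is which varies.
- chuck_grip (a point): Point on the drill chuck's axis at the middle of its cylindrical dark steel body, where it is grasped: 96 mm above the tip of its tapered shank, 34 mm below the flat top of its nose. The body is 35 mm in diameter and 53 mm high; below it a collar 38 mm in diameter and 5 mm thick (its underside 34 mm below this point) rests on the rack's top; above it a nose tapers to a flat top 25 mm in diameter. Whole chuck 130 mm long, 0.25 kg. z points from shank to nose.
- chuck_tip (a point): Tip (lower end) of the chuck's plain tapered steel shank, on its axis. The shank is 62 mm long, 16 mm in diameter at the tip, 26 mm at the collar. z points up to the nose.
- chuck: The drill chuck; origin at the tip of its shank, z up along its axis to the nose.
- dead_centre: Lathe centre, a bystander: same shank, collar 38 mm, bare cone point on top. Origin at the tip of its shank. Leave it in the rack.
- block: Square dark steel seating block, 84 x 84 x 20 mm high, fixed, at a varying place. Origin: centre of its underside. The sleeve stands in its round recess (52 mm, floor 8 mm above the table).
- sleeve: Plain steel taper sleeve: an upright tube 48 mm in diameter, 80 mm high, loose, 0.5 to 0.7 kg, standing in the block's recess. Origin: centre of its underside; z up. Its tapered bore opens at the top. It must not be touched by the fingers.
- sleeve_mouth (a point): Centre of the sleeve's top face, where the bore opens: 33 mm wide at the face, 24 mm wide 5 mm down, then tapering. Set in by its own weight the shank stands loose with its tip about 49 mm below this point (collar 13 mm clear of the face) and can be lifted out again. Fully home the tip is 57 to 60 mm below it (collar 2 to 5 mm clear of the face), which varies and cannot be seen.
- sleeve_foot (a point): Centre of the sleeve's underside. How the taper behaves: up to about 5 N of push it hardly moves; somewhere between 5 and 18 N, which varies, it gives way and jumps 6 to 9 mm down to a hard stop, where it is home and locked; it then holds well over the sleeve's weight, with up to 3 mm of play. Not fully home it holds nothing.
- tray: Shallow aluminium tray, 140 x 140 mm outside, 3 mm walls 14 mm high, floor 3 mm above the table, fixed, at a varying place. Origin: centre of its underside.
Not all that is in view belongs to the job. Leave any blue look-alike of the chuck alone.

How it is judged:
By the outcome, as a careful person would: the job done as asked, in the order asked, and still so for the second after the job is handed in, with the robot touching nothing.
It also fails if it takes over 61 s, if anything falls off the work surface, if the arm or the gripper's body presses on something with over 40 N, if the wrist force passes 120 N, or if a joint passes its speed limit or range.

ROBOT

A 6-joint arm with a two-finger parallel gripper is mounted at the origin on a cart in front of the work surface, level with it; the furniture and walls round the work are solid. World frame = base frame: x ahead of the robot, y to its left, z up, the work surface at z = 0. Lengths are in m, angles in rad, forces in N, time in s.
With the tool pointing down it reaches from about 0.225 to 0.875 m from the base axis. Payload 3.4 kg.
Tool frame: the origin (TCP) lies midway between the tips of the shut fingers; the grasp point (between the pads) lies 19 mm behind it (manip.grasp_offset is the distance from the TCP to the grasp point, in m); x points along the fingers, y is the direction in which the jaws open and shut, and the axes are right-handed (so a half turn about x gives the same grasp; the last joint's range is limited). The gripper opens to 85 mm and grips with 20 to 120 N. Pads are 22 mm wide; open, the fingers measure 114 mm over their backs; the gripper's body (76 mm by 85 mm) begins 54 mm behind the grasp point. The pads swing forward as they close: fully open they stand 13 mm farther back than shut.
Start: joints at [1.048, 0.276, 1.505, -0, 1.361, -0.121], TCP at [0.225, 0.529, 0.231] pointing down, gripper open.
Joint ranges: [-2.89, 2.89], [-0.75, 2.08], [0.22, 2.7], [-1.18, 4.32], [0.11, 2.71], [-2.7, 2.7]. Speed limits (rad/s): [2.57, 2.57, 3.14, 3.14, 3.14, 3.14].

INTERFACE

Orientations are given as a unit quaternion [w, x, y, z].
In Python, from rig import manip gives the robot as it stands.
- The arm moves only by the shell command python3 -m creep 'ROWS' [OPENING] [FORCE]. ROWS is a JSON object of lists of equal length, an entry for each row: "delta_pos": the shift along the tool's x, y, z in cm, a list of three; "dr": the turn, a rotation vector about the tool's x, y, z in rad, a list of three. In form: {"delta_pos": [[dx, dy, dz], ...], "dr": [[rx, ry, rz], ...]}. A call has 1 to 10 rows; each row is the pose to reach, as a shift and turn from the pose commanded when the call began, along the tool's axes at that moment; what a row does not reach only later rows make up. A row lasts 1/10 s, in which the tool goes at most 50 mm and 8.59 degrees, less where a joint would pass 70% of its speed; a pose out of reach is approached as far as the arm can. A call with a gripper value outside its range is refused whole. OPENING is the opening, from -1 (shut) to 1 (fully open), set as the call begins (- or left out, the last holds). The fingers move at their own pace and stop on an object; FORCE is the grip in N (left out, the last holds). Time passes only in rows, so rows that repeat a pose let the fingers close. It gives the time, the measured TCP pose, the force and the opening at its end, in the units of the state.
- manip.get_state(): the state, without advancing time (a new reading comes with each control period).
- manip.get_image(name): name is "scene" or "top" or "wrist"; returns a dict with "pixels" (420x560x3 uint8, blue, green, red), "depth" (420x560 float32, m along the optical axis (not along the pixel's ray), 0 where there is no reading), "intrinsics" (3x3 intrinsics, pixels), "rvec" (rotation vector, rad) and "tvec" (3), from world to camera coordinates, as OpenCV has them. Camera axes: x right, y down, z forward; pixel columns grow to the right and rows downward; lengths in m; the calibration is good to about 2 mm. A picture is of the moment at which its call begins.
- manip.sign_off(): hands the job in, once; it reports no verdict.
The state is a dict: "clock": time; "qpos": joint angles; "qd": joint speeds; "effort": joint torques, N m; "position": TCP position; "ee_rot": TCP orientation; "contact_force": force on the tool from outside, world axes, zero at the start; "moment": the same for the moment, N m; "width": finger opening in m.
Only numpy, scipy, OpenCV 4.12 (cv2) and the standard library are available. Lean on these libraries where they do the work, as an engineer would, in place of code of your own. Each camera call takes 0.05 s, during which the arm holds its last target. There are 200 camera calls.

## Working session

There is one attempt and no reset: what is moved stays moved. The work goes in short steps, Python scripts to look and compute and a shell command to move; the robot and the scene stay as the last step left them, time stands still between calls to the robot, and variables do not carry over. Pictures are saved under pics/ and viewed, about 8 in all and at most 12, crops included, and the job is handed in when it is done.

```bash
ls; mkdir -p pics
cat > h.py <<'E'
import numpy as np, cv2
from rig import manip
def grab(n,f=None):
    d=manip.get_image(n)
    np.savez('pics/%s.npz'%(f or n),**d)
    if f: cv2.imwrite('pics/%s.png'%f,d['pixels'])
    return d
def cam(d):
    R=cv2.Rodrigues(np.array(d['rvec'],float))[0]; t=np.array(d['tvec'],float).ravel()
    return R,t
def ray(d,u,v,z):
    R,t=cam(d); K=np.array(d['intrinsics'])
    r=R.T@np.linalg.inv(K)@np.array([u,v,1.]); c=-R.T@t
    return c+r*(z-c[2])/r[2]
def cloud(d):
    R,t=cam(d);K=np.array(d['intrinsics']);D=d['depth']
    v,u=np.indices(D.shape)
    P=np.stack([(u-K[0,2])/K[0,0]*D,(v-K[1,2])/K[1,1]*D,D],-1)
    return (P-t)@R
def proj(d,p):
    R,t=cam(d);K=np.array(d['intrinsics']);q=K@(R@np.array(p)+t);return q[:2]/q[2]
E
python3 - <<'E'
from h import *
for n in ('top','scene'):
    d=grab(n,n+'0'); R,t=cam(d); print(n,-R.T@t,R[2])
    print(np.array(d['intrinsics']).round(1).tolist())
s=manip.get_state()
print(s)
a=[cv2.imread('pics/%s0.png'%n) for n in('top','scene')]
E
```

```text
pics
top [0.33010417 0.01127981 1.21279293] [ 1.68365163e-01 -3.59129136e-04 -9.85724628e-01]
[[536.1, 0.0, 278.1], [0.0, 536.1, 209.0], [0.0, 0.0, 1.0]]
scene [ 0.06080841 -0.56315749  0.86409743] [ 0.460715    0.5269635  -0.71417866]
[[468.7, 0.0, 281.8], [0.0, 468.7, 208.3], [0.0, 0.0, 1.0]]
{'clock': 0.1, 'qpos': array([ 1.04801818e+00,  2.76560697e-01,  1.50600829e+00,  1.03401362e-05,
        1.36070582e+00, -1.20986689e-01]), 'qd': array([-0.00036242,  0.00074799, -0.00258615, -0.00108523,  0.00095754,
       -0.00137384]), 'effort': array([ 2.77917738e-03, -4.17697549e+01, -2.46404296e+01, -1.09212631e-04,
        5.75910788e-03, -2.93539870e-05]), 'position': array([0.22462201, 0.52880011, 0.23050901]), 'ee_rot': array([ 0.69269368,  0.14053877,  0.69307675, -0.14166488]), 'contact_force': array([0.68588356, 0.66644004, 0.43784922]), 'moment': array([-0.00274348,  0.01768153, -0.00921749]), 'width': 0.08536110257481029}
```

View pics/top0.png

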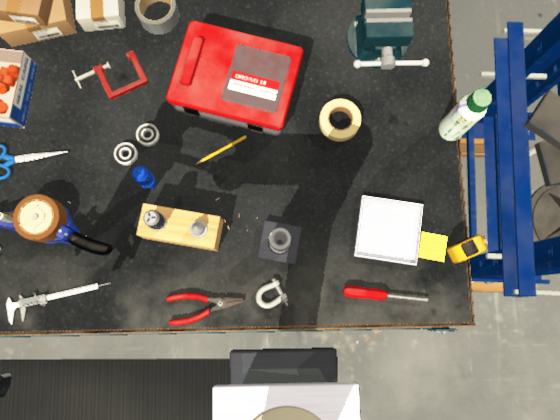

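View pics/scene0.png

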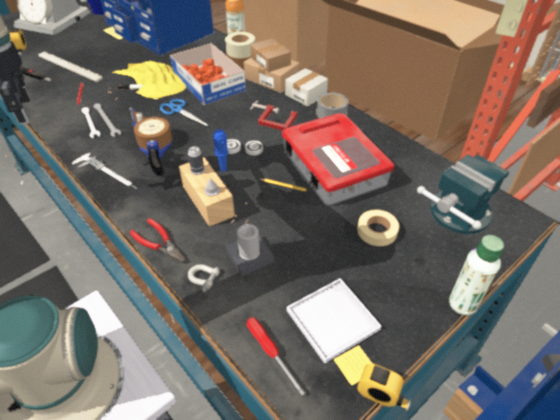

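Candidates for the chuck, in top-view pixels:
- (152,218): dark cylinder with a flat nose, at the left end of the rack. It's at scene (196,158).
- (198,228): light cone point, so this is the lathe centre.
- (143,177): blue look-alike.

I choose (152,218). The sleeve and block are at (279,240) and the tray is at (390,230). Next I check the choice in a close crop and measure.

Run:
```python
from h import *
d=dict(np.load('pics/top0.npz')); C=cloud(d); s=dict(np.load('pics/scene0.npz')); S=cloud(s)
print('depth ok',(d['depth']>0).mean())
def reg(P,z0,z1,box,n):
    m=(P[...,2]>z0)&(P[...,2]<z1)&(P[...,0]>box[0])&(P[...,0]<box[1])&(P[...,1]>box[2])&(P[...,1]<box[3])
    q=P[m]; 
    if len(q)<5: print(n,len(q)); return
    r=cv2.minAreaRect((q[:,:2]*1000).astype(np.float32)); print(n,len(q),np.median(q,0).round(4),np.round(r[0],1),np.round(r[1],1),round(r[2],1))
for (u,v) in [(152,218),(198,228),(175,225),(279,240),(390,230),(143,177),(300,300)]:
    print((u,v),C[v,u].round(4))
c=C[218,152]; b=(c[0]-.12,c[0]+.12,c[1]-.17,c[1]+.06)
reg(C,.066,.078,b,'racktop'); reg(C,.12,.15,(c[0]-.03,c[0]+.03,c[1]-.03,c[1]+.03),'nose')
reg(S,.066,.078,b,'racktopS'); reg(S,.13,.15,(c[0]-.03,c[0]+.03,c[1]-.03,c[1]+.03),'noseS')
e=C[240,279];b=(e[0]-.08,e[0]+.08,e[1]-.08,e[1]+.08)
for P in(C,S): reg(P,.08,.095,b,'sleevetop'); reg(P,.015,.027,b,'block')
t=C[230,390];b=(t[0]-.11,t[0]+.11,t[1]-.11,t[1]+.11)
for P in(C,S): reg(P,.009,.02,b,'trayrim'); reg(P,.0015,.02,b,'tray')
a=[cv2.resize(d['pixels'][190:260,120:310],None,fx=4,fy=4,interpolation=2), cv2.resize(s['pixels'][130:230,160:270],None,fx=3,fy=3)]
w=np.zeros((590,760,3),np.uint8); w[:280,:760]=a[0]; w[285:585,:330]=a[1]
cv2.imwrite('pics/crop1.png',w)
```

```text
depth ok 0.9963095238095238
(152, 218) [0.5    0.2673 0.1375]
(198, 228) [0.4823 0.1788 0.1043]
(175, 225) [0.4942 0.2332 0.0716]
(279, 240) [0.465  0.0102 0.006 ]
(390, 230) [ 4.837e-01 -2.430e-01  4.000e-04]
(143, 177) [0.5881 0.2903 0.1273]
(300, 300) [ 0.3304 -0.0342 -0.0028]
racktop 2101 [0.4913 0.2212 0.0713] [530.3 226.5] [184.3 140.1] 79.1
nose 233 [0.5015 0.2677 0.1371] [502.  269.5] [33.6 33.5] 38.2
racktopS 1101 [0.484  0.2182 0.0716] [526.2 223.5] [184.7 141.3] 78.6
noseS 103 [0.4967 0.2642 0.138 ] [496.6 266.3] [29.5 29.1] 28.5
sleevetop 297 [0.4608 0.0085 0.0859] [460.1   8.6] [46.4 46.9] 17.0
block 904 [0.4554 0.0087 0.0188] [460.6   8.7] [84.  84.1] 78.5
sleevetop 245 [0.4561 0.0071 0.0864] [456.5   7.1] [47.  44.4] 51.3
block 653 [ 0.4403 -0.0108  0.0194] [456.4   7.3] [85.2 85.3] 77.8
trayrim 336 [ 0.4846 -0.2381  0.012 ] [ 484.8 -238.7] [140.7 140.6] 80.3
tray 2379 [ 0.4815 -0.2424  0.0034] [ 484.1 -243.3] [219.1 219.3] 90.0
trayrim 485 [ 0.4756 -0.2474  0.0124] [ 480.7 -239.9] [141.6 142.8] 80.4
tray 3526 [ 0.4733 -0.2485  0.0031] [ 482.4 -243.7] [220.2 215.3] 1.3
```

View pics/crop1.png

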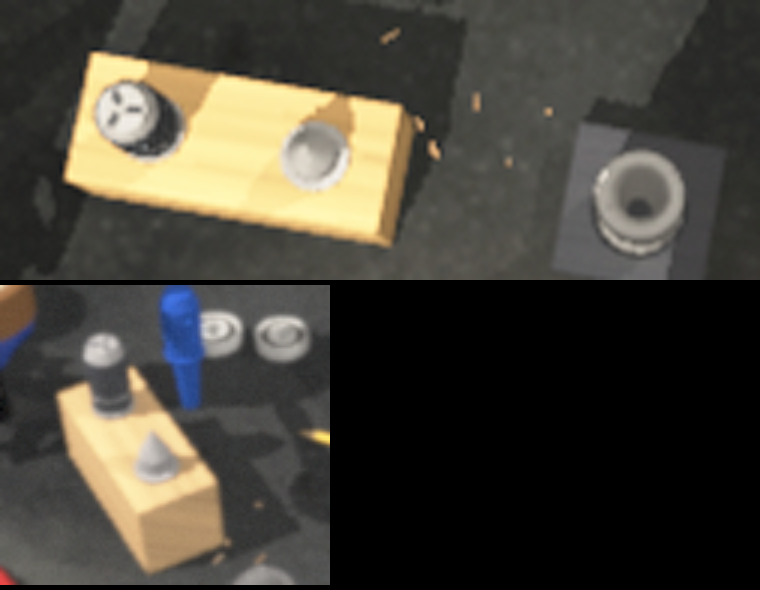

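The crop confirms it: a dark chuck with three jaw slots at the left end of the rack (crop 125,110), the lathe centre at (315,155), and the blue look-alike separate. Now plan the approach.

```bash
cat >> h.py <<'E'
from scipy.spatial.transform import Rotation as Ro
def go(p,ydir=None):
    "print tool-frame delta [cm] and dr for target TCP p, tool x down, jaw axis ydir (None: keep)"
    s=manip.get_state();q=np.array(s['ee_rot']);R=Ro.from_quat(q[[1,2,3,0]]);M=R.as_matrix()
    y=np.array([*ydir,0.]) if ydir is not None else M[:,1]*[1,1,0]
    y/=np.linalg.norm(y); y=y*np.sign(y@M[:,1]); x=np.array([0,0,-1.])
    T=np.stack([x,y,np.cross(x,y)],1)
    print('t',round(s['clock'],2),'pos',np.round(s['position'],4),'w',round(s['width'],4),'F',np.round(s['contact_force'],1),'x',M[:,0].round(3),'y',M[:,1].round(3),'q6',s['qpos'].round(2))
    print('delta_cm',(R.inv().apply(np.array(p)-s['position'])*100).round(2),'dr',(R.inv()*Ro.from_matrix(T)).as_rotvec().round(4))
E
python3 - <<'E'
from h import *
d=dict(np.load('pics/top0.npz'));C=cloud(d)
m=(C[...,2]>.069)&(C[...,2]<.074)&(C[...,0]>.42)&(C[...,0]<.56)&(C[...,1]>.12)&(C[...,1]<.32)
n,l,st,ce=cv2.connectedComponentsWithStats(m.astype(np.uint8)); i=1+st[1:,4].argmax()
q=C[l==i]; r=cv2.minAreaRect((q[:,:2]*1000).astype(np.float32));print(r)
y=(np.cos(np.deg2rad(79)),np.sin(np.deg2rad(79)))
go((.498,.267,.26),y); go((.498,.267,.26),(y[1],-y[0]))
E
```

```text
((494.74664306640625, 226.46315002441406), (170.83053588867188, 70.34842681884766), 79.11581420898438)
t 0.1 pos [0.2246 0.5288 0.2305] w 0.0854 F [0.7 0.7 0.4] x [-0.001 -0.001 -1.   ] y [ 0.391  0.92  -0.002] q6 [ 1.05  0.28  1.51  0.    1.36 -0.12]
delta_cm [ -2.93 -13.41  35.4 ] dr [-0.2098 -0.0004  0.0016]
t 0.1 pos [0.2246 0.5288 0.2305] w 0.0854 F [0.7 0.7 0.4] x [-0.001 -0.001 -1.   ] y [ 0.391  0.92  -0.002] q6 [ 1.05  0.28  1.51  0.    1.36 -0.12]
delta_cm [ -2.93 -13.41  35.4 ] dr [1.361e+00 1.000e-03 1.500e-03]
```

```bash
python3 -m creep '{"delta_pos":[[-3,0,2],[-3,-1.5,6],[-3,-3,10],[-3,-5,14],[-3,-7,18],[-3,-9,22],[-3,-11,26],[-3,-13,30],[-3,-13.4,34],[-3,-13.4,35.5]],"dr":[[0,0,0],[-0.05,0,0],[-0.1,0,0],[-0.15,0,0],[-0.2,0,0],[-0.21,0,0],[-0.21,0,0],[-0.21,0,0],[-0.21,0,0],[-0.21,0,0]]}' 0.5 40
python3 -m creep '{"delta_pos":[[0,0,0],[0,0,0]],"dr":[[0,0,0],[0,0,0]]}'
python3 - <<'E'
from h import *
d=grab('wrist','w1'); R,t=cam(d); print(-R.T@t,R[2]); C=cloud(d); print(proj(d,(.5005,.269,.14)))
go((.5005,.269,.20),(.189,.982))
m=(C[...,2]>.130)&(C[...,2]<.145)
q=C[m&(abs(C[...,0]-.5)<.03)&(abs(C[...,1]-.27)<.03)]; print(len(q),cv2.minEnclosingCircle((q[:,:2]*1000).astype(np.float32)),q.mean(0))
E
```

```text
clock: 1.1
position: [0.5019, 0.2646, 0.2608]
ee_rot: [0.704, 0.069, 0.703, -0.069]
contact_force: [-0.5, 0.3, 0.0]
width: 0.0642
clock: 1.3
position: [0.4981, 0.2676, 0.2608]
ee_rot: [0.703, 0.068, 0.705, -0.068]
contact_force: [0.4, 0.4, 0.4]
width: 0.0642
[0.41839329 0.28355128 0.40309476] [ 0.31397598 -0.06066624 -0.94749073]
[280.71143165 204.17760672]
t 1.35 pos [0.4977 0.2679 0.261 ] w 0.064 F [ 0.5  0.  -0. ] x [-0.002  0.    -1.   ] y [0.19  0.982 0.   ] q6 [ 0.37  0.25  1.47  0.    1.42 -1.01]
delta_cm [6.1  0.16 0.27] dr [-0.0006 -0.002  -0.    ]
819 ((504.0707092285156, 268.9523010253906), 16.57235336303711) [0.5020529  0.26933228 0.13763625]
```

View pics/w1.png

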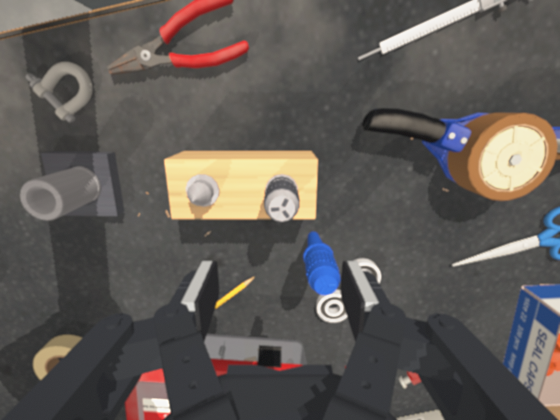

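The wrist view shows the chuck nose at (282,205), within 2 px of the expected spot, and the fingers straddle it along the rack axis. I descend to grasp.

```bash
python3 -m creep '{"delta_pos":[[3,0.15,0.3],[6,0.15,0.3],[9,0.15,0.3],[12,0.15,0.3],[14.5,0.15,0.35],[16,0.15,0.35],[17,0.15,0.35],[17.5,0.15,0.35],[17.5,0.15,0.35]],"dr":[[0,-0.002,0],[0,-0.002,0],[0,-0.002,0],[0,-0.002,0],[0,-0.002,0],[0,-0.002,0],[0,-0.002,0],[0,-0.002,0],[0,-0.002,0]]}' && python3 -m creep '{"delta_pos":[[0,0,0],[0,0,0],[0,0,0],[0,0,0],[0,0,0]],"dr":[[0,0,0],[0,0,0],[0,0,0],[0,0,0],[0,0,0]]}' -1 60
python3 - <<'E'
from h import *
go((.501,.269,.24))
E
```

```text
clock: 2.25
position: [0.5023, 0.2685, 0.0863]
ee_rot: [0.704, 0.067, 0.703, -0.067]
contact_force: [0.4, -0.2, -0.1]
width: 0.0639
clock: 2.75
position: [0.5036, 0.2683, 0.0875]
ee_rot: [0.705, 0.068, 0.703, -0.067]
contact_force: [-1.6, 1.0, 6.4]
width: 0.0338
t 2.75 pos [0.5036 0.2683 0.0875] w 0.0338 F [-1.6  1.   6.4] x [ 0.004  0.001 -1.   ] y [0.191 0.982 0.002] q6 [ 0.37  0.38  1.73 -0.    1.03 -1.01]
delta_cm [-15.25   0.04  -0.21] dr [-0.      0.0036 -0.0015]
```

```bash
python3 -m creep '{"delta_pos":[[-1,0,0],[-2.5,0,0],[-5,0,0],[-8,0,0],[-11,0,0],[-14,0,0],[-16,0,0],[-17,0,0],[-17,0,0],[-17,0,0]],"dr":[[0,0,0],[0,0,0],[0,0,0],[0,0,0],[0,0,0],[0,0,0],[0,0,0],[0,0,0],[0,0,0],[0,0,0]]}'
python3 - <<'E'
from h import *
for n in('top','scene'):
    d=grab(n,n+'1');C=cloud(d)
    s=manip.get_state();p=s['position']
    m=(abs(C[...,0]-p[0])<.04)&(abs(C[...,1]-p[1])<.04)&(C[...,2]>.15)&(C[...,2]<p[2]-.012)
    q=C[m];print(n,len(q),q.min(0),q.max(0))
d=dict(np.load('pics/scene1.npz'))
a=proj(d,(p[0],p[1],.2)).astype(int);print(a)
cv2.imwrite('pics/c2.png',cv2.resize(d['pixels'][max(0,a[1]-80):a[1]+80,max(0,a[0]-80):a[0]+80],None,fx=3.5,fy=3.5))
go((.459,.008,.26))
E
```

```text
clock: 3.75
position: [0.5019, 0.2676, 0.2551]
ee_rot: [0.704, 0.067, 0.704, -0.068]
contact_force: [-0.7, 0.2, -3.4]
width: 0.0338
top 25 [0.48389224 0.25940152 0.18016618] [0.50028506 0.2752974  0.24256313]
scene 179 [0.48189357 0.24973523 0.17507783] [0.5148613  0.27945079 0.24256641]
[190 129]
t 3.85 pos [0.5017 0.2675 0.2546] w 0.0338 F [-0.8 -0.6 -2.9] x [-0.001 -0.002 -1.   ] y [ 0.191  0.982 -0.002] q6 [ 0.37  0.26  1.48 -0.    1.41 -1.01]
delta_cm [ -0.5  -26.29   0.76] dr [-0.     -0.0009  0.0018]
```

View pics/c2.png

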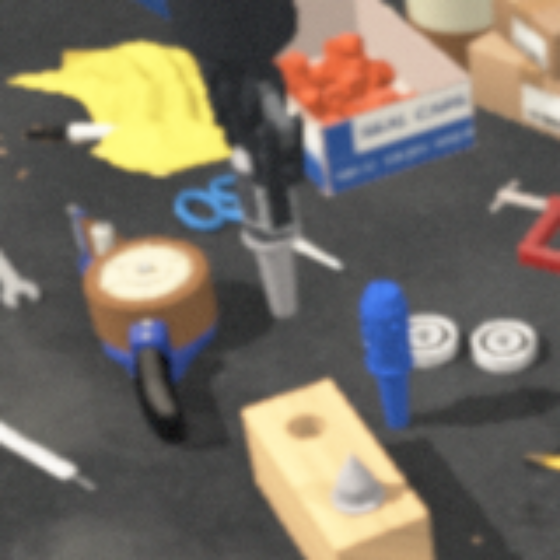

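The chuck hangs in the gripper with its tip at crop (285,315) and the rack hole is empty. I carry it over the sleeve, then check the tilt.

```bash
python3 -m creep '{"delta_pos":[[-0.5,-2,0.1],[-0.5,-5,0.2],[-0.5,-9,0.3],[-0.5,-13,0.4],[-0.5,-17,0.5],[-0.5,-21,0.6],[-0.5,-24,0.75],[-0.5,-25.7,0.75],[-0.5,-26.3,0.75],[-0.5,-26.3,0.75]],"dr":[[0,0,0],[0,0,0],[0,0,0],[0,0,0],[0,0,0],[0,0,0],[0,0,0],[0,0,0],[0,0,0],[0,0,0]]}';python3 -m creep '{"delta_pos":[[0,0,0],[0,0,0]],"dr":[[0,0,0],[0,0,0]]}'
cat > tilt.py <<'E'
from h import *
def edges(n,tag):
    d=grab(n,tag);C=cloud(d);p=manip.get_state()['position']
    m=(np.hypot(C[...,0]-p[0],C[...,1]-p[1])<.03)&(C[...,2]>p[2]-.08)&(C[...,2]<p[2]-.015)
    print(n,'px',m.sum())
    # residual of the silhouette middle against the projected plumb line through the TCP
    for v in sorted(set(np.where(m)[0]))[::4]:
        u=np.where(m[v])[0]
        if len(u)<4: continue
        # plumb line pixel at that row
        zs=np.linspace(p[2]-.09,p[2],200);L=np.array([proj(d,(p[0],p[1],z)) for z in zs]);k=np.argmin(abs(L[:,1]-v))
        print(v,'z',zs[k].round(3),'w',len(u),'mid-plumb px',round((u[0]+u[-1])/2-L[k,0],2))
    return d,C
E
python3 - <<'E'
from tilt import *
go((.459,.008,.26))
d,C=edges('scene','s3')
d2=grab('top','t3');d3=grab('wrist','w3')
R,t=cam(d);p=manip.get_state()['position'];print('mm/px',1000*(R@p+t)[2]/468.7, 'camera right in world',R[0].round(3))
a=proj(d,(p[0],p[1],.15)).astype(int)
w=np.hstack([cv2.resize(d['pixels'][a[1]-75:a[1]+75,a[0]-50:a[0]+50],(400,600),interpolation=2),cv2.resize(d3['pixels'],(400,300))[:, :].repeat(2,0)[:600]])
cv2.imwrite('pics/c3.png',w)
E
```

```text
clock: 4.85
position: [0.4594, 0.0081, 0.2606]
ee_rot: [0.704, 0.068, 0.704, -0.068]
contact_force: [0.4, 0.7, -1.8]
width: 0.0337
clock: 5.05
position: [0.4599, 0.0093, 0.261]
ee_rot: [0.704, 0.067, 0.703, -0.067]
contact_force: [-1.7, -0.2, -1.8]
width: 0.0338
t 5.05 pos [0.4599 0.0093 0.261 ] w 0.0338 F [-1.7 -0.2 -1.8] x [ 0.002  0.    -1.   ] y [0.189 0.982 0.001] q6 [-0.13  0.08  1.68  0.    1.38 -1.51]
delta_cm [ 0.1  -0.15 -0.06] dr [-0.      0.0015 -0.0006]
scene px 177
183 z 0.229 w 4 mid-plumb px -2.04
187 z 0.219 w 11 mid-plumb px -1.88
191 z 0.207 w 10 mid-plumb px -1.73
195 z 0.196 w 9 mid-plumb px -1.57
199 z 0.185 w 7 mid-plumb px -1.91
mm/px 1.9542940044492254 camera right in world [ 0.749 -0.662 -0.005]
```

View pics/c3.png

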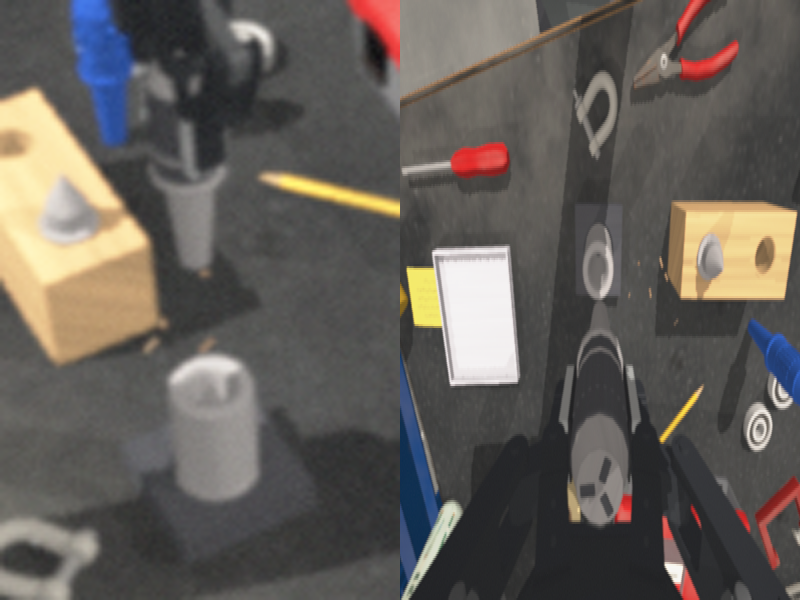

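Run:
```python
from h import *
P=manip.get_state()['position'];print('tcp',P.round(4))
for n in('s3','t3','w3'):
    d=dict(np.load('pics/%s.npz'%n));C=cloud(d);R,t=cam(d)
    near=np.hypot(C[...,0]-.459,C[...,1]-.008)<.035
    m=near&(C[...,2]>.083)&(C[...,2]<.092)
    q=C[m]
    if len(q)>5:print(n,'sleeve top',len(q),'circle',np.round(cv2.minEnclosingCircle((q[:,:2]*1000).astype(np.float32))[0],1),q[:,2].mean().round(4))
    m=near&(C[...,2]>.295)&(C[...,2]<.325)
    q=C[m]
    if len(q)>5:print(n,'nose',len(q),np.round(cv2.minEnclosingCircle((q[:,:2]*1000).astype(np.float32)),1) if 0 else cv2.minEnclosingCircle((q[:,:2]*1000).astype(np.float32)),np.percentile(q[:,2],[5,50,95]).round(4))
    r=R[0]*[1,1,0]
    for nm,z0,z1 in(('shank',.19,.225),('collar',.226,.232),('sleevebody',.03,.083)):
        m=near&(C[...,2]>z0)&(C[...,2]<z1)
        if m.sum()<8: continue
        o=[]
        for v in sorted(set(np.where(m)[0])):
            u=np.where(m[v])[0]
            if len(u)<5: continue
            zs=np.linspace(z0-.02,z1+.02,200);L=np.array([proj(d,(.46,.009,z)) for z in zs]);k=np.argmin(abs(L[:,1]-v))
            o.append(((u[0]+u[-1])/2-L[k,0])*(R@np.array([.46,.009,zs[k]])+t)[2]/d['intrinsics'][0,0]*1000)
        if o: print(n,nm,'lateral mm vs (460,9)',np.round(np.median(o),2),len(o),'right',R[0].round(2),'minz',C[m][:,2].min().round(4))
```

```text
tcp [0.4599 0.0091 0.2612]
s3 sleeve top 213 circle [455.2   7.4] 0.0866
s3 nose 186 ((444.6260986328125, 11.034663200378418), 29.363632202148438) [0.2963 0.3081 0.3219]
s3 shank lateral mm vs (460,9) -3.82 11 right [ 0.75 -0.66 -0.01] minz 0.1902
s3 collar lateral mm vs (460,9) -5.23 3 right [ 0.75 -0.66 -0.01] minz 0.2263
s3 sleevebody lateral mm vs (460,9) -2.57 26 right [ 0.75 -0.66 -0.01] minz 0.03
t3 sleeve top 133 circle [458.3   8.1] 0.0864
t3 nose 6 ((447.1785583496094, -23.594459533691406), 1.8291759490966797) [0.3063 0.3163 0.3179]
t3 sleevebody lateral mm vs (460,9) -0.19 4 right [-0.02 -1.   -0.  ] minz 0.0313
w3 sleeve top 1056 circle [461.6   7.3] 0.0867
w3 nose 9964 ((458.9786376953125, 8.004626274108887), 34.996822357177734) [0.2982 0.3113 0.3174]
w3 shank lateral mm vs (460,9) 0.87 17 right [0.19 0.98 0.  ] minz 0.19
w3 collar lateral mm vs (460,9) 0.83 1 right [0.19 0.98 0.  ] minz 0.2262
w3 sleevebody lateral mm vs (460,9) -1.51 36 right [0.19 0.98 0.  ] minz 0.0301
```

Chuck and sleeve compared in the same images: shift −2 mm along tool y, about 0 along z. Now descend, with a stop before seating.

```bash
python3 -m creep '{"delta_pos":[[2,-0.2,0],[4,-0.2,0],[6,-0.2,0],[7.5,-0.2,0],[9,-0.2,0],[10.5,-0.2,0],[12,-0.2,0],[12.5,-0.2,0],[12.5,-0.2,0]],"dr":[[0,0,0],[0,0,0],[0,0,0],[0,0,0],[0,0,0],[0,0,0],[0,0,0],[0,0,0],[0,0,0]]}'; python3 -m creep '{"delta_pos":[[0.4,0,0],[0.8,0,0],[1.0,0,0],[1.0,0,0]],"dr":[[0,0,0],[0,0,0],[0,0,0],[0,0,0]]}'; python3 -m creep '{"delta_pos":[[0.2,0,0],[0.4,0,0],[0.4,0,0]],"dr":[[0,0,0],[0,0,0],[0,0,0]]}'
```

```text
clock: 6.1
position: [0.4595, 0.0067, 0.1359]
ee_rot: [0.704, 0.068, 0.704, -0.068]
contact_force: [0.6, 0.2, -1.3]
width: 0.034
clock: 6.5
position: [0.4597, 0.0063, 0.1262]
ee_rot: [0.705, 0.068, 0.703, -0.068]
contact_force: [0.4, -0.4, -2.5]
width: 0.0336
clock: 6.8
position: [0.4598, 0.0063, 0.1222]
ee_rot: [0.705, 0.068, 0.703, -0.068]
contact_force: [0.4, -1.0, -2.7]
width: 0.0342
```

```bash
python3 -m creep '{"delta_pos":[[0.15,0,0],[0.3,0,0],[0.3,0,0]],"dr":[[0,0,0],[0,0,0],[0,0,0]]}'
python3 - <<'E'
from h import *
for n in('scene','top'):
    d=grab(n,n+'4');C=cloud(d);k=np.hypot(C[...,0]-.458,C[...,1]-.007)<.03
    q=C[k&(C[...,2]<.13)&(C[...,2]>.05)];print(n,np.histogram(q[:,2],bins=np.arange(.05,.132,.004)))
d=dict(np.load('pics/scene4.npz'));a=proj(d,(.459,.007,.1)).astype(int)
cv2.imwrite('pics/c4.png',cv2.resize(d['pixels'][a[1]-50:a[1]+50,a[0]-50:a[0]+50],(600,600),interpolation=2))
E
```

```text
clock: 7.1
position: [0.4599, 0.0063, 0.1192]
ee_rot: [0.705, 0.068, 0.703, -0.068]
contact_force: [0.9, -0.4, -2.7]
width: 0.0341
scene (array([ 24,  21,  24,  27,  23,  28,  30,  23,  52, 107,  11,   6,   0,
        15,  27,  15,  10,   8,  11,  20]), array([0.05 , 0.054, 0.058, 0.062, 0.066, 0.07 , 0.074, 0.078, 0.082,
       0.086, 0.09 , 0.094, 0.098, 0.102, 0.106, 0.11 , 0.114, 0.118,
       0.122, 0.126, 0.13 ]))
top (array([3, 2, 2, 4, 4, 0, 2, 4, 3, 2, 0, 0, 0, 0, 0, 0, 0, 0, 0, 0]), array([0.05 , 0.054, 0.058, 0.062, 0.066, 0.07 , 0.074, 0.078, 0.082,
       0.086, 0.09 , 0.094, 0.098, 0.102, 0.106, 0.11 , 0.114, 0.118,
       0.122, 0.126, 0.13 ]))
```

View pics/c4.png

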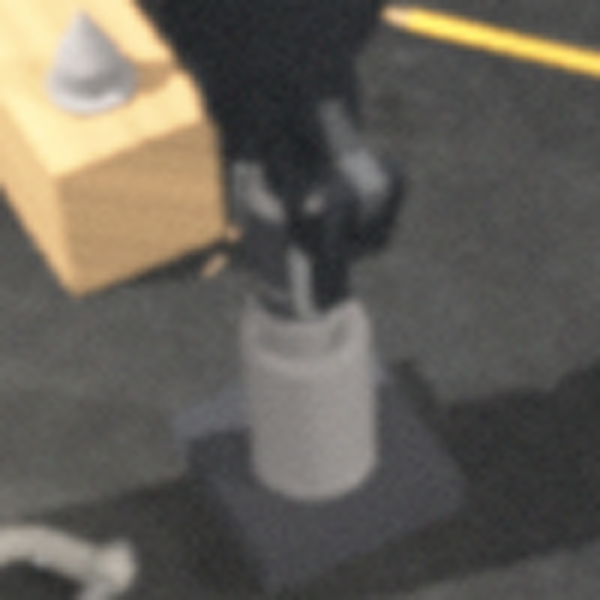

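The shank is in the bore with the collar just above the sleeve face. I feel for the seat in small steps.

```bash
python3 -m creep '{"delta_pos":[[0.1,0,0],[0.1,0,0]],"dr":[[0,0,0],[0,0,0]]}'; python3 -m creep '{"delta_pos":[[0.1,0,0],[0.1,0,0]],"dr":[[0,0,0],[0,0,0]]}'|grep -E "pos|force";python3 -m creep '{"delta_pos":[[0.1,0,0],[0.1,0,0]],"dr":[[0,0,0],[0,0,0]]}'|grep -E "pos|force"
```

```text
clock: 7.4
position: [0.4599, 0.0063, 0.1183]
ee_rot: [0.705, 0.068, 0.703, -0.068]
contact_force: [0.4, 1.0, -2.8]
width: 0.0343
position: [0.4599, 0.0063, 0.1173]
contact_force: [1.9, 0.2, -2.6]
position: [0.4599, 0.0064, 0.1163]
contact_force: [1.7, 0.7, -2.4]
```

```bash
python3 -m creep '{"delta_pos":[[0.1,0,0],[0.1,0,0]],"dr":[[0,0,0],[0,0,0]]}'|grep -E "pos|force"; python3 -m creep '{"delta_pos":[[0.1,0,0],[0.1,0,0]],"dr":[[0,0,0],[0,0,0]]}'|grep -E "pos|force"
```

```text
position: [0.4601, 0.0064, 0.1155]
contact_force: [1.9, 1.0, -0.7]
position: [0.4602, 0.0063, 0.1149]
contact_force: [1.2, 0.3, 3.9]
```

Contact at TCP z 0.115. Back off slightly, release and rise.

```bash
python3 -m creep '{"delta_pos":[[-0.08,0,0],[-0.08,0,0]],"dr":[[0,0,0],[0,0,0]]}'|grep -E "pos|force"; python3 -m creep '{"delta_pos":[[0,0,0],[0,0,0],[0,0,0],[0,0,0]],"dr":[[0,0,0],[0,0,0],[0,0,0],[0,0,0]]}' 0.4; python3 -m creep '{"delta_pos":[[-1,0,0],[-3,0,0],[-5,0,0],[-8,0,0],[-11,0,0],[-12,0,0],[-12,0,0]],"dr":[[0,0,0],[0,0,0],[0,0,0],[0,0,0],[0,0,0],[0,0,0],[0,0,0]]}'; python3 -m creep '{"delta_pos":[[0,0,0],[0,0,0],[0,0,0],[0,0,0],[0,0,0]],"dr":[[0,0,0],[0,0,0],[0,0,0],[0,0,0],[0,0,0]]}' -1
python3 - <<'E'
from h import *
for n in('scene','top','wrist'):
    d=grab(n,n+'5');C=cloud(d);k=np.hypot(C[...,0]-.458,C[...,1]-.007)<.03
    q=C[k&(C[...,2]>.16)&(C[...,2]<.185)]
    if len(q)>3: print(n,len(q),cv2.minEnclosingCircle((q[:,:2]*1000).astype(np.float32)),np.percentile(q[:,2],[10,50,90]).round(4))
    if n=='wrist':cv2.imwrite('pics/w5.png',d['pixels'])
go((.4598,.0065,.19))
E
```

```text
position: [0.46, 0.0064, 0.1152]
contact_force: [1.0, 0.7, 0.7]
clock: 8.8
position: [0.4593, 0.0063, 0.1149]
ee_rot: [0.704, 0.068, 0.703, -0.068]
contact_force: [-0.1, 0.3, 0.1]
width: 0.0601
clock: 9.5
position: [0.4604, 0.0062, 0.2368]
ee_rot: [0.706, 0.068, 0.702, -0.068]
contact_force: [-0.9, -0.8, 0.4]
width: 0.0593
clock: 10.0
position: [0.4593, 0.0064, 0.2346]
ee_rot: [0.704, 0.068, 0.704, -0.068]
contact_force: [0.8, 0.7, -0.7]
width: -0.0
scene 133 ((456.68353271484375, 7.175642013549805), 16.11800765991211) [0.1614 0.1663 0.1686]
wrist 1095 ((462.4165954589844, 7.197308540344238), 15.24494457244873) [0.1618 0.167  0.1681]
t 10.15 pos [0.4595 0.0064 0.235 ] w 0.0003 F [-0.2 -0.8  0.2] x [ 0.002 -0.    -1.   ] y [0.191 0.982 0.   ] q6 [-0.14  0.1   1.73 -0.    1.32 -1.52]
delta_cm [4.5  0.02 0.02] dr [-0.      0.0017 -0.0001]
```

View pics/w5.png

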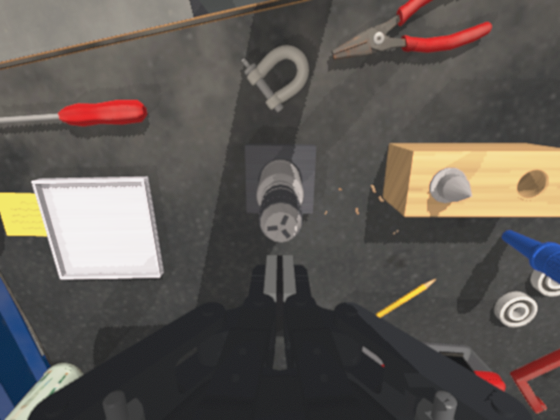

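The chuck stands upright in the sleeve, with its nose at (281,222) in line with the closed fingers and nose z about 0.169. Now tap down.

```bash
python3 -m creep '{"delta_pos":[[1.5,0,0],[3,0,0],[4.5,0,0],[5.5,0,0],[6,0,0],[6.2,0,0],[6.2,0,0],[6.2,0,0]],"dr":[[0,0,0],[0,0,0],[0,0,0],[0,0,0],[0,0,0],[0,0,0],[0,0,0],[0,0,0]]}'; python3 -m creep '{"delta_pos":[[0.1,0,0],[0.1,0,0]],"dr":[[0,0,0],[0,0,0]]}'|grep -E "pos|force"; python3 -m creep '{"delta_pos":[[0.1,0,0],[0.1,0,0]],"dr":[[0,0,0],[0,0,0]]}'|grep -E "pos|force"; python3 -m creep '{"delta_pos":[[0.1,0,0],[0.1,0,0]],"dr":[[0,0,0],[0,0,0]]}'|grep -E "pos|force"
```

```text
clock: 10.95
position: [0.4601, 0.0063, 0.1737]
ee_rot: [0.705, 0.068, 0.703, -0.068]
contact_force: [-0.2, -0.1, -0.1]
width: -0.0002
position: [0.4598, 0.0063, 0.1724]
contact_force: [-0.4, 1.0, 0.2]
position: [0.4595, 0.0063, 0.1711]
contact_force: [0.8, 0.7, -0.3]
position: [0.4595, 0.0063, 0.17]
contact_force: [-0.1, -0.5, -0.6]
```

```bash
python3 -m creep '{"delta_pos":[[0.1,0,0],[0.1,0,0]],"dr":[[0,0,0],[0,0,0]]}'|grep -E "pos|force"; python3 -m creep '{"delta_pos":[[0.05,0,0],[0.05,0,0]],"dr":[[0,0,0],[0,0,0]]}'|grep -E "pos|force"; python3 -m creep '{"delta_pos":[[0.05,0,0],[0.05,0,0]],"dr":[[0,0,0],[0,0,0]]}'|grep -E "pos|force"
```

```text
position: [0.4595, 0.0064, 0.169]
contact_force: [-0.1, 0.0, -0.2]
position: [0.4596, 0.0063, 0.1686]
contact_force: [-0.0, 0.3, -0.2]
position: [0.4596, 0.0063, 0.168]
contact_force: [-0.0, 0.3, 0.5]
```

```bash
python3 -m creep '{"delta_pos":[[0.05,0,0],[0.05,0,0]],"dr":[[0,0,0],[0,0,0]]}'|grep -E "pos|force"; python3 -m creep '{"delta_pos":[[0.05,0,0],[0.05,0,0]],"dr":[[0,0,0],[0,0,0]]}'|grep -E "pos|force"; python3 -m creep '{"delta_pos":[[0.05,0,0],[0.05,0,0]],"dr":[[0,0,0],[0,0,0]]}'|grep -E "pos|force"
```

```text
position: [0.4598, 0.0063, 0.1678]
contact_force: [-0.7, -0.5, 1.3]
position: [0.4601, 0.0063, 0.1676]
contact_force: [-0.2, 0.1, 4.4]
position: [0.4602, 0.0062, 0.1673]
contact_force: [-0.4, -0.3, 5.3]
```

```bash
python3 -m creep '{"delta_pos":[[0.05,0,0],[0.05,0,0]],"dr":[[0,0,0],[0,0,0]]}'|grep -E "pos|force"; python3 -m creep '{"delta_pos":[[0.05,0,0],[0.05,0,0]],"dr":[[0,0,0],[0,0,0]]}'|grep -E "pos|force"; python3 -m creep '{"delta_pos":[[0.05,0,0],[0.05,0,0]],"dr":[[0,0,0],[0,0,0]]}'|grep -E "pos|force"
```

```text
position: [0.4603, 0.0062, 0.1669]
contact_force: [0.3, -0.2, 5.4]
position: [0.46, 0.0063, 0.1661]
contact_force: [-0.1, 0.3, 5.0]
position: [0.4594, 0.0064, 0.1649]
contact_force: [-0.6, 0.7, 1.3]
```

```bash
python3 -m creep '{"delta_pos":[[0.1,0,0],[0.1,0,0]],"dr":[[0,0,0],[0,0,0]]}'|grep -E "pos|force"; python3 -m creep '{"delta_pos":[[0.1,0,0],[0.1,0,0]],"dr":[[0,0,0],[0,0,0]]}'|grep -E "pos|force"; python3 -m creep '{"delta_pos":[[0.1,0,0],[0.1,0,0]],"dr":[[0,0,0],[0,0,0]]}'|grep -E "pos|force"
```

```text
position: [0.459, 0.0065, 0.1634]
contact_force: [-0.3, 0.4, -0.3]
position: [0.4593, 0.0064, 0.1627]
contact_force: [0.5, 0.0, 0.1]
position: [0.4595, 0.0064, 0.1619]
contact_force: [0.6, 0.4, 0.4]
```

```bash
python3 -m creep '{"delta_pos":[[0.05,0,0],[0.05,0,0]],"dr":[[0,0,0],[0,0,0]]}'|grep -E "pos|force"; python3 -m creep '{"delta_pos":[[0.05,0,0],[0.05,0,0]],"dr":[[0,0,0],[0,0,0]]}'|grep -E "pos|force"; python3 -m creep '{"delta_pos":[[0.05,0,0],[0.05,0,0]],"dr":[[0,0,0],[0,0,0]]}'|grep -E "pos|force"
```

```text
position: [0.4596, 0.0064, 0.1616]
contact_force: [0.3, 0.1, -0.4]
position: [0.4596, 0.0063, 0.1611]
contact_force: [0.3, 0.1, -0.1]
position: [0.4599, 0.0063, 0.1609]
contact_force: [-0.1, -0.4, 1.6]
```

```bash
python3 -m creep '{"delta_pos":[[0.05,0,0],[0.1,0,0],[0.1,0,0]],"dr":[[0,0,0],[0,0,0],[0,0,0]]}'|grep -E "pos|force"; python3 -m creep '{"delta_pos":[[0.05,0,0],[0.1,0,0],[0.1,0,0]],"dr":[[0,0,0],[0,0,0],[0,0,0]]}'|grep -E "pos|force"
```

```text
position: [0.4605, 0.0062, 0.1608]
contact_force: [-0.7, -0.2, 7.3]
position: [0.4611, 0.0061, 0.1607]
contact_force: [-2.1, -0.1, 12.8]
```

```bash
python3 -m creep '{"delta_pos":[[0.05,0,0],[0.08,0,0],[0.08,0,0]],"dr":[[0,0,0],[0,0,0],[0,0,0]]}'|grep -E "pos|force";  python3 -m creep '{"delta_pos":[[0,0,0],[0,0,0]],"dr":[[0,0,0],[0,0,0]]}'|grep -E "pos|force"
```

```text
position: [0.4616, 0.006, 0.1607]
contact_force: [-1.0, 0.3, 16.2]
position: [0.4616, 0.0061, 0.1606]
contact_force: [-1.7, -0.0, 17.0]
```

```bash
python3 -m creep '{"delta_pos":[[0.03,0,0],[0.03,0,0]],"dr":[[0,0,0],[0,0,0]]}'|grep -E "pos|force";  python3 -m creep '{"delta_pos":[[-0.3,0,0],[-0.6,0,0],[-0.6,0,0]],"dr":[[0,0,0],[0,0,0],[0,0,0]]}'|grep -E "pos|force"; python3 -m creep '{"delta_pos":[[0.15,0,0],[0.3,0,0],[0.4,0,0],[0.5,0,0],[0.5,0,0],[0.5,0,0]],"dr":[[0,0,0],[0,0,0],[0,0,0],[0,0,0],[0,0,0],[0,0,0]]}'|grep -E "pos|force"
```

```text
position: [0.4619, 0.006, 0.1606]
contact_force: [-1.2, 0.4, 17.3]
position: [0.4596, 0.0064, 0.1635]
contact_force: [-0.4, 0.2, 0.0]
position: [0.4612, 0.0061, 0.1607]
contact_force: [-2.3, -0.7, 15.0]
```

A second tap of 15 N stops at the same height (0.1607), so the taper is home. I rise, open, descend, and grip the chuck firmly.

```bash
python3 -m creep '{"delta_pos":[[-1,0,0],[-3,0,0],[-5,0,0],[-7,0,0],[-7.5,0,0]],"dr":[[0,0,0],[0,0,0],[0,0,0],[0,0,0],[0,0,0]]}'|grep -E "pos|force"; python3 -m creep '{"delta_pos":[[0,0,0],[0,0,0],[0,0,0],[0,0,0]],"dr":[[0,0,0],[0,0,0],[0,0,0],[0,0,0]]}' 0.45
python3 - <<'E'
from h import *
go((.4599,.0065,.1085))
E
```

```text
position: [0.4606, 0.0062, 0.2352]
contact_force: [0.7, 0.4, 0.3]
clock: 17.65
position: [0.459, 0.0064, 0.2326]
ee_rot: [0.704, 0.068, 0.704, -0.068]
contact_force: [0.7, 0.3, -0.9]
width: 0.058
t 17.65 pos [0.459  0.0064 0.2326] w 0.058 F [ 0.7  0.3 -0.9] x [ 0. -0. -1.] y [ 0.191  0.982 -0.   ] q6 [-0.14  0.1   1.73 -0.    1.31 -1.52]
delta_cm [12.41  0.03  0.09] dr [0. 0. 0.]
```

```bash
python3 -m creep '{"delta_pos":[[2,0,0.05],[4,0,0.05],[6,0,0.05],[8,0,0.05],[9.5,0,0.05],[11,0,0.05],[12,0,0.05],[12.4,0,0.05],[12.4,0,0.05]],"dr":[[0,0,0],[0,0,0],[0,0,0],[0,0,0],[0,0,0],[0,0,0],[0,0,0],[0,0,0],[0,0,0]]}'; python3 -m creep '{"delta_pos":[[0,0,0],[0,0,0],[0,0,0],[0,0,0],[0,0,0]],"dr":[[0,0,0],[0,0,0],[0,0,0],[0,0,0],[0,0,0]]}' -1 80; python3 -m creep '{"delta_pos":[[-0.3,0,0],[-0.8,0,0],[-1.5,0,0],[-1.5,0,0]],"dr":[[0,0,0],[0,0,0],[0,0,0],[0,0,0]]}'; python3 -m creep '{"delta_pos":[[-1,0,0],[-2.5,0,0],[-4.5,0,0],[-6,0,0],[-6,0,0],[-6,0,0]],"dr":[[0,0,0],[0,0,0],[0,0,0],[0,0,0],[0,0,0],[0,0,0]]}'
python3 - <<'E'
from h import *
d=grab('scene','s6');a=proj(d,(.459,.007,.13)).astype(int)
cv2.imwrite('pics/c6.png',cv2.resize(d['pixels'][a[1]-70:a[1]+70,a[0]-60:a[0]+60],(514,600),interpolation=2))
go((.482,-.2405,.2))
E
```

```text
clock: 18.55
position: [0.46, 0.0063, 0.1091]
ee_rot: [0.704, 0.068, 0.704, -0.068]
contact_force: [-0.8, 0.5, 0.4]
width: 0.0617
clock: 19.05
position: [0.4609, 0.0062, 0.1104]
ee_rot: [0.705, 0.068, 0.702, -0.068]
contact_force: [-0.7, 0.5, 6.1]
width: 0.0334
clock: 19.45
position: [0.46, 0.0063, 0.1247]
ee_rot: [0.704, 0.068, 0.703, -0.068]
contact_force: [0.4, 0.1, -9.7]
width: 0.0333
clock: 20.05
position: [0.4597, 0.0063, 0.1844]
ee_rot: [0.705, 0.068, 0.703, -0.068]
contact_force: [0.2, -0.0, -8.7]
width: 0.0335
t 20.1 pos [0.4591 0.0064 0.1838] w 0.0336 F [-0.4  0.4 -9.9] x [-0. -0. -1.] y [ 0.191  0.982 -0.   ] q6 [-0.14  0.14  1.82 -0.    1.19 -1.52]
delta_cm [ -1.62 -23.8    6.96] dr [-0.     -0.0001  0.    ]
```

View pics/c6.png

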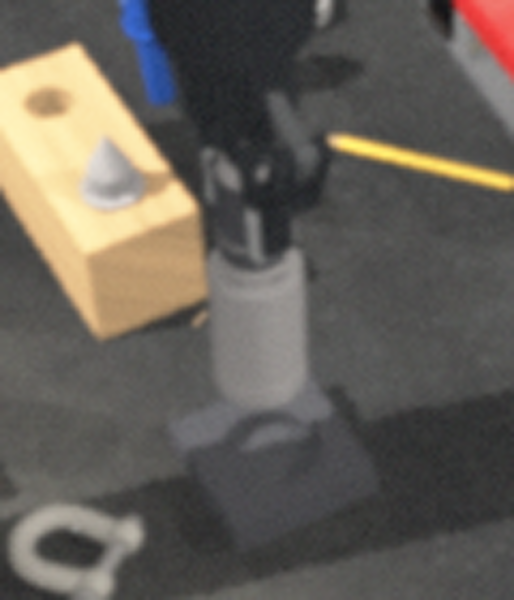

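Crop: the sleeve hangs on the chuck, clear of the empty recess at (270,430). The load is about 9 N, so the pair is locked. Carry it to the tray.

```bash
python3 -m creep '{"delta_pos":[[0,-1,0.3],[0,-3,0.9],[0,-6,1.8],[0,-9,2.7],[0,-12,3.6],[0,-15,4.5],[0,-18,5.4],[0,-21,6.3],[0,-23,7],[0,-23.7,7.15]],"dr":[[0,0,0],[0,0,0],[0,0,0],[0,0,0],[0,0,0],[0,0,0],[0,0,0],[0,0,0],[0,0,0],[0,0,0]]}'; python3 -m creep '{"delta_pos":[[0.5,0,0],[1.5,0,0],[3,0,0],[4.5,0,0],[5.5,0,0],[6,0,0],[6,0,0]],"dr":[[0,0,0],[0,0,0],[0,0,0],[0,0,0],[0,0,0],[0,0,0],[0,0,0]]}'
python3 - <<'E'
from h import *
go((.484,-.24,.107))
P=manip.get_state()['position']
for n in('scene','top'):
    d=grab(n,n+'7');C=cloud(d)
    k=np.hypot(C[...,0]-P[0],C[...,1]-P[1])<.032
    q=C[k&(C[...,2]>.035)&(C[...,2]<.09)];print(n,len(q),q[:,:2].min(0).round(3),q[:,:2].max(0).round(3))
    b=C[(abs(C[...,0]-.484)<.1)&(abs(C[...,1]+.24)<.1)&(C[...,2]>.009)&(C[...,2]<.017)];print(cv2.minAreaRect((b[:,:2]*1000).astype(np.float32)))
E
```

```text
clock: 21.1
position: [0.4851, -0.2435, 0.1835]
ee_rot: [0.704, 0.068, 0.703, -0.069]
contact_force: [0.7, -0.8, -7.6]
width: 0.0339
clock: 21.8
position: [0.4847, -0.2391, 0.1237]
ee_rot: [0.704, 0.068, 0.704, -0.067]
contact_force: [-0.3, -0.9, -8.9]
width: 0.0334
t 21.8 pos [ 0.4847 -0.2391  0.1237] w 0.0334 F [-0.3 -0.9 -8.9] x [ 0.     0.001 -1.   ] y [0.19  0.982 0.001] q6 [-0.59  0.31  1.74  0.    1.09 -1.97]
delta_cm [ 1.67 -0.11 -0.05] dr [-0.      0.0002 -0.001 ]
scene 374 [ 0.455 -0.262] [ 0.491 -0.22 ]
((480.7395935058594, -239.8839111328125), (142.04995727539062, 142.0188446044922), 79.97721862792969)
top 43 [ 0.464 -0.247] [ 0.497 -0.212]
((484.8828125, -238.65786743164062), (140.116455078125, 140.04788208007812), 80.25977325439453)
```

Centred over the tray. Lower in small steps until the weight comes off.

```bash
python3 -m creep '{"delta_pos":[[0.4,0,0],[0.8,0,0],[1.2,0,0],[1.2,0,0],[1.2,0,0]],"dr":[[0,0,0],[0,0,0],[0,0,0],[0,0,0],[0,0,0]]}'|grep -E "pos|force"; python3 -m creep '{"delta_pos":[[0.1,0,0],[0.2,0,0],[0.2,0,0],[0.2,0,0]],"dr":[[0,0,0],[0,0,0],[0,0,0],[0,0,0]]}'|grep -E "pos|force"; python3 -m creep '{"delta_pos":[[0.1,0,0],[0.1,0,0]],"dr":[[0,0,0],[0,0,0]]}'|grep -E "pos|force"; python3 -m creep '{"delta_pos":[[0.1,0,0],[0.1,0,0]],"dr":[[0,0,0],[0,0,0]]}'|grep -E "pos|force"
```

```text
position: [0.4851, -0.24, 0.1125]
contact_force: [0.4, 0.3, -7.7]
position: [0.4852, -0.2401, 0.1107]
contact_force: [0.7, 0.2, -9.5]
position: [0.4852, -0.24, 0.1095]
contact_force: [0.3, -0.5, -9.3]
position: [0.4852, -0.24, 0.1085]
contact_force: [0.5, 0.9, -8.3]
```

```bash
python3 -m creep '{"delta_pos":[[0.1,0,0],[0.1,0,0]],"dr":[[0,0,0],[0,0,0]]}'|grep -E "pos|force"; python3 -m creep '{"delta_pos":[[0.1,0,0],[0.1,0,0]],"dr":[[0,0,0],[0,0,0]]}'|grep -E "pos|force"; python3 -m creep '{"delta_pos":[[0.1,0,0],[0.1,0,0]],"dr":[[0,0,0],[0,0,0]]}'|grep -E "pos|force"
```

```text
position: [0.4852, -0.2401, 0.1076]
contact_force: [-0.5, 0.1, -8.8]
position: [0.4851, -0.2402, 0.107]
contact_force: [-1.3, 0.2, -5.1]
position: [0.4852, -0.2402, 0.1061]
contact_force: [-2.6, -0.0, -3.0]
```

```bash
python3 -m creep '{"delta_pos":[[0.1,0,0],[0.1,0,0]],"dr":[[0,0,0],[0,0,0]]}'|grep -E "pos|force"; python3 -m creep '{"delta_pos":[[0.05,0,0],[0.05,0,0]],"dr":[[0,0,0],[0,0,0]]}'|grep -E "pos|force"
```

```text
position: [0.4854, -0.2403, 0.1055]
contact_force: [-2.8, 0.3, 3.2]
position: [0.4855, -0.2403, 0.1054]
contact_force: [-3.7, 1.2, 7.8]
```

Down at 0.1055. Ease off half a millimetre, open, and rise.

```bash
python3 -m creep '{"delta_pos":[[-0.06,0,0],[-0.06,0,0]],"dr":[[0,0,0],[0,0,0]]}'|grep -E "pos|force"; python3 -m creep '{"delta_pos":[[0,0,0],[0,0,0],[0,0,0],[0,0,0]],"dr":[[0,0,0],[0,0,0],[0,0,0],[0,0,0]]}' 0.5; python3 -m creep '{"delta_pos":[[-1,0,0],[-3,0,0],[-6,0,0],[-9,0,0],[-12,0,0],[-14,0,0],[-14,0,0],[-14,0,0]],"dr":[[0,0,0],[0,0,0],[0,0,0],[0,0,0],[0,0,0],[0,0,0],[0,0,0],[0,0,0]]}';  python3 - <<'E'
from h import *
d=grab('scene','s8');a=proj(d,(.484,-.24,.06)).astype(int);print(a)
w=grab('wrist','w8');C=cloud(w)
q=C[(np.hypot(C[...,0]-.484,C[...,1]+.24)<.04)&(C[...,2]>.145)&(C[...,2]<.165)];print(len(q),cv2.minEnclosingCircle((q[:,:2]*1000).astype(np.float32)),np.median(q[:,2]))
cv2.imwrite('pics/c8.png',np.hstack([cv2.resize(d['pixels'][a[1]-100:a[1]+80,a[0]-80:a[0]+80],(400,450),interpolation=2),cv2.resize(w['pixels'],(400,450))]))
E
```

```text
position: [0.4854, -0.2403, 0.1055]
contact_force: [-3.4, 0.4, 5.3]
clock: 24.8
position: [0.4857, -0.2401, 0.1046]
ee_rot: [0.705, 0.068, 0.703, -0.068]
contact_force: [-0.3, -0.7, 0.3]
width: 0.0644
clock: 25.6
position: [0.4849, -0.24, 0.245]
ee_rot: [0.705, 0.068, 0.703, -0.068]
contact_force: [0.4, 0.4, -0.9]
width: 0.0643
[335 302]
1084 ((484.1141662597656, -239.2740478515625), 16.64667320251465) 0.1546243823637177
```

View pics/c8.png

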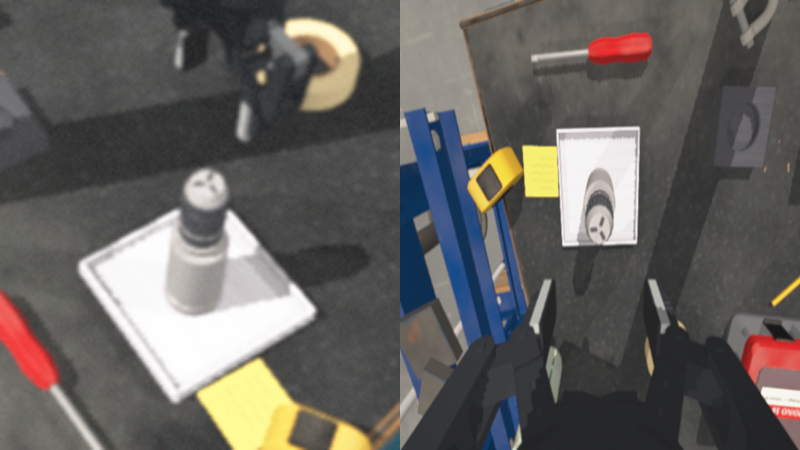

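The pair stands upright mid-tray, with the sleeve foot at about (195,300) and the nose at (205,188). The gripper is clear. Hand in.

```bash
python3 -c "
from rig import manip
print(manip.sign_off())"
```

```text
the job is handed in; nothing more can be done
None
```

The drill chuck is locked in the taper sleeve, and the pair stands upright near the middle of the tray. I let go and handed the job in at about 26 s. The lathe centre was still in the rack in the last picture that showed the rack, just after the lift. I never touched the blue look-alike.

- **Tapping home:** The taper gave way at about 5.5 N and dropped roughly 7 mm to a hard stop. It then held still under about 17 N and again under a second tap of 15 N, both at a TCP height of 0.1607 m. The highest push I read was 17.3 N. Forces were only read at the end of each move, so a brief peak in between could have been missed.
- **Lift:** The pair came up together by the chuck alone, with about 9 N on the wrist.
- **Last checks:** The nose is at about (0.484, -0.239), within 1 mm of the tray centre in two views. Its height of about 0.155–0.156 m fits a taper that is still home.
- **Disagreement:** The scene and top cameras differed by about 4 mm in x. I handled this by comparing parts within the same picture.

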